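# Line up the sample jars by height at the code reader

## Robot

A 6-joint arm with a two-finger parallel gripper is mounted at the origin on the work surface. World frame = base frame: x ahead of the robot, y to its left, z up, the work surface at z = 0. Lengths are in m, angles in degrees, forces in N, time in s.
With the tool pointing down it reaches from about 0.35 to 0.875 m from the base axis. Payload 4.2 kg.
Tool frame: the origin (TCP) lies midway between the tips of the shut fingers; the grasp point (between the pads) lies 19 mm behind it; z points along the fingers, y is the direction in which the jaws open and shut (so a half turn about z gives the same grasp; the last joint's range is limited). The gripper opens to 87 mm and grips with 3 to 60 N. Pads are 19 mm wide; open, the fingers measure 117 mm over their backs; the gripper's body (75 mm by 190 mm) begins 51 mm behind the grasp point.
Start: joints at [-54.339, 22.042, 0.453, 0, -68.411, -14.817], TCP at [0.222, -0.584, 0.223] pointing down, gripper open.
Joint ranges: [-179.83, 179.83], [-69.29, 118.12], [-61.27, 80.66], [-181.25, 117.63], [-171.15, -9.14], [-177.46, 177.46]. Speed limits (degrees/s): [159.86, 159.86, 180, 180, 180, 180].

## Interface

Orientations are given as a 3x3 rotation matrix whose columns are the frame's x, y, z axes.
In Python, from station import r gives the robot as it stands.
- The arm moves only by the tool carry_out, never from a script. Its argument "steps" is a list of rows, each a list of 2 entries, a list of its own where there are three numbers: the shift along the tool's x, y, z in cm, then the turn about the tool's z in degrees. In form: [[[x, y, z], twist], ...]. A call has 1 to 20 rows; each row is the pose to reach, as a shift and turn from the pose measured when the call began, along the tool's axes at that moment; what a row does not reach only later rows make up. A row lasts 1/10 s, in which the tool goes at most 50 mm and 8.59 degrees, less where a joint would pass 70% of its speed; a pose out of reach is approached as far as the arm can. A call with a gripper value outside its range is refused whole. "gripper" is the gripper's target within -1 to 1 (fully open at 1, half-way at 0, shut at -1), set as the call begins (left out, the last holds). The fingers move at their own pace and stop on an object; the grip force is fixed at half the most. Time passes only in rows, so rows that repeat a pose let the fingers close. It gives the time, the measured TCP pose, the force and the opening at its end, in the units of the state.
- r.sense(): the state, without advancing time (a new reading comes with each control period).
- r.capture(name): name is "scene" or "top"; returns the picture (384x512x3 uint8, red, green, blue); there is no depth.
- r.calibration(name): a dict with "camera_matrix" (3x3 intrinsics, pixels), "D" ([k1, k2, p1, p2, k3] as OpenCV has them; the pictures are not rectified), "world_from_camera" (4x4, takes a point from camera to world coordinates). Camera axes: x right, y up, looking along -z (the intrinsics and any distortion apply to the point x, -y, -z); pixel columns grow to the right and rows downward; lengths in m; the calibration is good to about 2 mm. A picture is of the moment at which its call begins. calibration takes no time and is no camera call.
- r.finish_job(): hands the job in, once; it reports no verdict.
Trained networks look in the newest picture that a camera, given by its name, has taken for a name from the list of things; names that differ only in an ending like _2 or _b are one class to them, and where a whole thing is asked for, a point or a joint stands for the part that bears it (a point fixed in the world has none). Each returns a list of dicts, best first, with "confidence" (0 to 1); they miss things now and then, are a little off and sometimes report something else, mostly with a low value. They report only what shows in the picture. A call takes as long as a camera call. They do not tell look-alikes from the thing itself.
- r.cut_out(camera, target): "pixels" (384x512 bool, what is visible of it).
- r.place_of(camera, target): "centre" ([x, y, z] in m, in world coordinates, good to about 4 mm: a listed point, or the origin of a listed thing).
The state is a dict: "time_s": time; "joints": joint angles; "joint_velocities": joint speeds; "effort": joint torques, N m; "tcp_pos": TCP position; "ee_rot": TCP orientation; "wrist_force": force on the tool from outside, world axes, zero at the start; "moment": the same for the moment, N m; "gripper_width": opening from 0.0 (shut) to 1.0 (fully open).
Only numpy, scipy, OpenCV 4.12 (cv2) and the standard library are available. Lean on these libraries where they do the work, as an engineer would, in place of code of your own. Each camera call takes 0.05 s, during which the arm holds its last target. There are 200 camera calls.

## Task

Line the four amber sample jars up on the cork pads of the metal strip in order of height, one jar centred on each pad: the shortest on the pad next to the grey code reader, the tallest on the pad farthest from it. They are glass: keep them upright and set them down rather than dropping them, and do not shift the cardboard carton at the strip's other end.

Things in the scene. Friction and masses are not known exactly. Their poses are not given: they have to be found in the camera images.
- jar_squat_mid (a point): a squat jar, the shortest and widest: loose straight-walled amber glass jar, tight black screw cap, 36 mm high with cap, 56 mm diameter (cap 12 mm high, 2 mm narrower), 98 g within a third. Point: its centre, 18 mm above its underside; z up its axis. The jars start upright on the bench between robot and strip, in any order, 120 mm or more apart
- jar_slim_mid (a point): a slim small jar, second shortest and the narrowest: loose straight-walled amber glass jar, tight black screw cap, 48 mm high with cap, 38 mm diameter (cap 12 mm high, 2 mm narrower), 60 g within a third. Point: its centre, 24 mm above its underside; z up its axis. The jars start upright on the bench between robot and strip, in any order, 120 mm or more apart
- jar_broad_mid (a point): a broad jar, second tallest: loose straight-walled amber glass jar, tight black screw cap, 61 mm high with cap, 50 mm diameter (cap 12 mm high, 2 mm narrower), 132 g within a third. Point: its centre, 30.5 mm above its underside; z up its axis. The jars start upright on the bench between robot and strip, in any order, 120 mm or more apart
- jar_tall_mid (a point): the tallest jar: loose straight-walled amber glass jar, tight black screw cap, 74 mm high with cap, 42 mm diameter (cap 12 mm high, 2 mm narrower), 113 g within a third. Point: its centre, 37 mm above its underside; z up its axis. The jars start upright on the bench between robot and strip, in any order, 120 mm or more apart
- pad1_top (a point): cork pad 1 of four equal ones, 64 mm diameter, 2 mm thick, fixed 84 mm apart, in order 1 to 4 towards the strip's +y, on a fixed aluminium strip 350 x 90 x 8 mm flat on the bench. Point: centre of the pad's top, 10 mm above the bench; y along the row, x across it away from the robot, z up. Strip and pads move together, yaw within 0.2 rad
- pad2_top (a point): cork pad 2 of four equal ones, 64 mm diameter, 2 mm thick, fixed 84 mm apart, in order 1 to 4 towards the strip's +y, on a fixed aluminium strip 350 x 90 x 8 mm flat on the bench. Point: centre of the pad's top, 10 mm above the bench; y along the row, x across it away from the robot, z up. Strip and pads move together, yaw within 0.2 rad
- pad3_top (a point): cork pad 3 of four equal ones, 64 mm diameter, 2 mm thick, fixed 84 mm apart, in order 1 to 4 towards the strip's +y, on a fixed aluminium strip 350 x 90 x 8 mm flat on the bench. Point: centre of the pad's top, 10 mm above the bench; y along the row, x across it away from the robot, z up. Strip and pads move together, yaw within 0.2 rad
- pad4_top (a point): cork pad 4 of four equal ones, 64 mm diameter, 2 mm thick, fixed 84 mm apart, in order 1 to 4 towards the strip's +y, on a fixed aluminium strip 350 x 90 x 8 mm flat on the bench. Point: centre of the pad's top, 10 mm above the bench; y along the row, x across it away from the robot, z up. Strip and pads move together, yaw within 0.2 rad
- reader: code reader: a grey block with a dark window and a black foot, 75 x 70 mm and 93 mm high (99 mm with the round glass on top), fixed on the bench beyond one end of the strip, either the pad1 end or the pad4 end, its centre about 110 mm from that end pad's centre. The origin is the centre of its underside; axes parallel to the strip's
- carton: bystander: a plain brown cardboard carton with a white band, 75 x 70 mm and 60 mm high, loose, about 300 g, on the bench beyond the other end of the strip from the reader. The origin is the centre of its underside. It must stay where it is
Things that resemble listed ones, but are neither listed nor needed, are in the scene too. What is shaped like the part that bears jar_squat_mid but blue is not meant.

How it is judged (in metres and radians):
At the end, for the whole second after the job is handed in: Counted from the reader, the pads carry the squat, slim, broad and tall jar, each within 12 mm of its pad's centre, standing on the pad (height within 4 mm), upright within 0.1 rad, released and at rest (((horizontal distance between reader and pad1_top below 0.18 m and horizontal distance between jar_squat_mid and pad1_top below 0.012 m and horizontal distance between jar_slim_mid and pad2_top below 0.012 m and horizontal distance between jar_broad_mid and pad3_top below 0.012 m and horizontal distance between jar_tall_mid and pad4_top below 0.012 m) or (horizontal distance between reader and pad4_top below 0.18 m and horizontal distance between jar_squat_mid and pad4_top below 0.012 m and horizontal distance between jar_slim_mid and pad3_top below 0.012 m and horizontal distance between jar_broad_mid and pad2_top below 0.012 m and horizontal distance between jar_tall_mid and pad1_top below 0.012 m)) and height (world z) of jar_squat_mid between 0.024 and 0.032 m and angle between each of jar_squat_mid, jar_slim_mid, jar_broad_mid, jar_tall_mid's own z axis and vertical below 0.1 rad and linear speed of each of jar_squat, jar_slim, jar_broad, jar_tall below 0.02 m/s and contact force between the fingers and jar_squat below 0.1 N and height (world z) of jar_slim_mid between 0.03 and 0.038 m and contact force between the fingers and jar_slim below 0.1 N and height (world z) of jar_broad_mid between 0.0365 and 0.0445 m and contact force between the fingers and jar_broad below 0.1 N and height (world z) of jar_tall_mid between 0.043 and 0.051 m and contact force between the fingers and jar_tall below 0.1 N); the robot touches nothing.
It fails at once if a jar tipped by more than 0.6 rad (angle between any of jar_squat_mid, jar_slim_mid, jar_broad_mid, jar_tall_mid's own z axis and vertical above 0.6 rad).
It fails at once if a jar dropped (falling free faster than 0.6 m/s, as from 20 mm or more) ((linear speed of jar_squat above 0.6 m/s and contact force between jar_squat and anything else below 0.02 N) or (linear speed of jar_slim above 0.6 m/s and contact force between jar_slim and anything else below 0.02 N) or (linear speed of jar_broad above 0.6 m/s and contact force between jar_broad and anything else below 0.02 N) or (linear speed of jar_tall above 0.6 m/s and contact force between jar_tall and anything else below 0.02 N)).
It fails at once if the carton shifted by more than 15 mm (distance of carton from where it was at the start of the episode above 0.015 m).
It also fails if it takes over 96 s, if anything falls off the work surface, if the arm or the gripper's body presses on something with over 40 N, if the wrist force passes 120 N, or if a joint passes its speed limit or range.

## Working session

There is one attempt and no reset: what is moved stays moved. The work goes in short steps, Python scripts to look and compute and a tool call to move; the robot and the scene stay as the last step left them, time stands still between calls to the robot, and variables do not carry over. Pictures are saved under pics/ and viewed, about 12 in all and at most 16, crops included, and the job is handed in when it is done.

Besides the shell and the picture viewer there is one more tool, called after "Call:" as name([rows], argument=value, ...), one row to a line, values as JSON. carry_out: Moves the arm, as the interface text tells. Its arguments: {"type":"object","properties":{"steps":{"type":"array","items":{"type":"array"}},"gripper":{"type":"number"}},"required":["steps"]}

```bash
mkdir -p pics; python3 - <<'E'
from station import r
import cv2
for c in ("scene","top"):
    im=r.capture(c); cv2.imwrite(f"pics/{c}0.png",cv2.cvtColor(im,cv2.COLOR_RGB2BGR))
    for t in ["jar_squat_mid","jar_slim_mid","jar_broad_mid","jar_tall_mid","pad1_top","pad2_top","pad3_top","pad4_top","reader","carton"]:
        print(c,t,[(round(d["confidence"],2),[round(float(v),4) for v in d["centre"]]) for d in r.place_of(c,t)][:5])
s=r.sense();print(s)
for c in ("scene","top"): print(r.calibration(c))
E
```

```text
scene jar_squat_mid [(0.88, [0.3523, 0.0102, 0.0191]), (0.7, [0.4503, -0.0626, 0.0195]), (0.68, [0.4303, -0.1538, 0.0163])]
scene jar_slim_mid [(0.74, [0.4746, -0.2404, 0.0248])]
scene jar_broad_mid [(0.97, [0.4711, 0.0792, 0.0313]), (0.28, [0.6646, 0.0984, 0.0091])]
scene jar_tall_mid [(0.9, [0.4762, 0.2276, 0.0384])]
scene pad1_top [(0.85, [0.6309, -0.1495, 0.0047])]
scene pad2_top [(0.8, [0.6446, -0.0646, 0.0102])]
scene pad3_top [(0.76, [0.6537, 0.0176, 0.0118]), (0.45, [0.7055, 0.2035, 0.0016])]
scene pad4_top [(0.69, [0.6659, 0.098, 0.0065])]
scene reader [(0.7, [0.6407, -0.2634, 0.0017])]
scene carton [(0.58, [0.7051, 0.2045, -0.0012]), (0.55, [0.6452, -0.0644, 0.0121])]
top jar_squat_mid [(0.86, [0.3506, 0.0093, 0.0156]), (0.8, [0.433, -0.1474, 0.0148]), (0.58, [0.447, -0.062, 0.0143])]
top jar_slim_mid [(0.66, [0.4714, -0.2441, 0.0259])]
top jar_broad_mid [(0.71, [0.4683, 0.0735, 0.0294])]
top jar_tall_mid [(0.55, [0.4747, 0.2198, 0.0352])]
top pad1_top [(0.92, [0.629, -0.1482, 0.0098])]
top pad2_top [(0.73, [0.6431, -0.0658, 0.0097])]
top pad3_top [(0.56, [0.6535, 0.0158, 0
[... 1315 characters left out ...]
    [ 0.95282972,  0.25500833, -0.16457909, -0.12075863],
       [ 0.00649032,  0.52501687,  0.85106707,  0.70547794],
       [ 0.        ,  0.        ,  0.        ,  1.        ]])}
{'camera_matrix': array([[362.17816211,   0.        , 257.25038632],
       [  0.        , 362.17816211, 192.41876791],
       [  0.        ,   0.        ,   1.        ]]), 'D': array([-0.10662475,  0.        ,  0.        ,  0.        ,  0.        ]), 'world_from_camera': array([[-0.02572703,  0.99804057, -0.05703631,  0.47777201],
       [-0.99962687, -0.02516019,  0.0106343 ,  0.025649  ],
       [ 0.00917842,  0.05728862,  0.99831547,  0.91619668],
       [ 0.        ,  0.        ,  0.        ,  1.        ]])}
```

View pics/scene0.png

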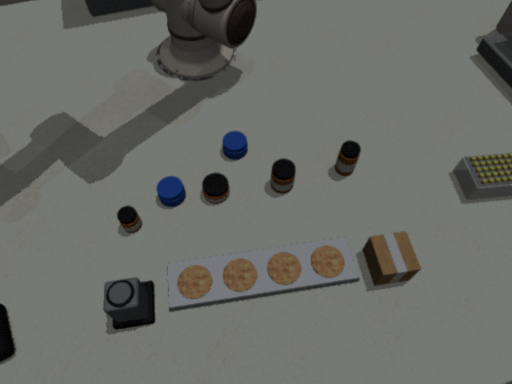

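View pics/top0.png

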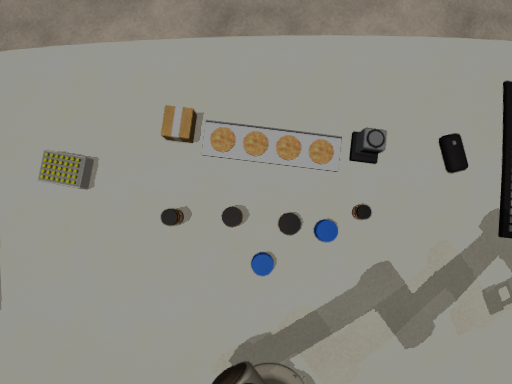

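The code reader is at the pad1 end: scene (125,298), top (370,145). The carton is at the pad4 end. There are three squat candidates in the top view:
- (290,224): black cap with amber glass.
- (326,231): blue.
- (263,264): blue.

The first one fits the description. Next I'll measure precisely and confirm it in a crop.

```bash
cat > h.py <<'E'
from station import r
import numpy as np, cv2
from scipy.optimize import least_squares
J={"squat":(.036,.056),"slim":(.048,.038),"broad":(.061,.050),"tall":(.074,.042)}
def proj(c,P):
    k=r.calibration(c); T=np.linalg.inv(k["world_from_camera"])
    Q=(np.atleast_2d(P)@T[:3,:3].T+T[:3,3])*[1,-1,-1]
    return cv2.projectPoints(Q,np.zeros(3),np.zeros(3),k["camera_matrix"],k["D"])[0][:,0]
a=np.linspace(0,2*np.pi,60)
def cyl_centroid(c,x,y,z0,h,d):
    P=np.concatenate([np.c_[x+d/2*np.cos(a),y+d/2*np.sin(a),0*a+z] for z in (z0,z0+h)])
    m=cv2.moments(cv2.convexHull(proj(c,P).astype(np.float32)))
    return np.array([m["m10"],m["m01"]])/m["m00"]
def fit(target,near,z0,h,d,cams=("scene","top")):
    """x,y of a cylinder from mask centroids, each camera alone and both"""
    obs={}
    for c in cams:
        e=cyl_centroid(c,*near,z0,h,d); best=None
        for o in r.cut_out(c,target):
            m=np.argwhere(o["pixels"]); g=m.mean(0)[::-1]
            if best is None or np.hypot(*(g-e))<np.hypot(*(best[0]-e)): best=(g,len(m))
        if best is not None and np.hypot(*(best[0]-e))<12: obs[c]=best[0]
    f=lambda cs: least_squares(lambda p:np.concatenate([cyl_centroid(c,*p,z0,h,d)-obs[c] for c in cs]),near,x_scale=.01).x.round(4)
    return {**{c:f([c]) for c in obs},"both":f(list(obs)) if obs else None}
def go(x,y,z,yaw=None,s=None):
    s=s or r.sense(); R=s["ee_rot"]
    t=0
    if yaw is not None:
        cur=np.degrees(np.arctan2(R[1,1],R[0,1])); t=(cur-yaw+90)%180-90
    return (R.T@(np.array([x,y,z])-s["tcp_pos"])*100).round(2), round(float(t),2)
E
python3 - <<'E'
from h import *
near={"squat":(.449,-.062),"slim":(.473,-.242),"broad":(.470,.077),"tall":(.475,.224)}
for c in ("scene","top"): im=r.capture(c)
for n,p in near.items(): print(n,fit(f"jar_{n}_mid",p,0,*J[n]))
P=[(.630,-.149),(.644,-.065),(.653,.017),(.665,.097)]
Q=[]
for i,p in enumerate(P):
    f=fit(f"pad{i+1}_top",p,.008,.002,.064); print("pad",i+1,f); Q.append(f["both"])
Q=np.array(Q); u=np.arange(4)-1.5
s=least_squares(lambda v:(np.c_[v[0]-np.sin(v[2])*u*.084,v[1]+np.cos(v[2])*u*.084]-Q).ravel(),[.65,-.02,0]).x
print("strip",s,np.degrees(s[2])); 
for k in u: print(np.round([s[0]-np.sin(s[2])*k*.084,s[1]+np.cos(s[2])*k*.084],4))
im=r.capture("scene")[110:250,100:300]
cv2.imwrite("pics/crop1.png",cv2.cvtColor(cv2.resize(im,None,fx=4,fy=4,interpolation=cv2.INTER_CUBIC),cv2.COLOR_RGB2BGR))
E
```

```text
squat {'scene': array([ 0.45  , -0.0615]), 'top': array([ 0.4502, -0.0601]), 'both': array([ 0.4502, -0.0609])}
slim {'scene': array([ 0.4743, -0.243 ]), 'top': array([ 0.4731, -0.2407]), 'both': array([ 0.4737, -0.2422])}
broad {'scene': array([0.4718, 0.0772]), 'top': array([0.4714, 0.0784]), 'both': array([0.4716, 0.0776])}
tall {'both': None}
pad 1 {'scene': array([ 0.6294, -0.1501]), 'top': array([ 0.6304, -0.1476]), 'both': array([ 0.6297, -0.1492])}
pad 2 {'scene': array([ 0.6416, -0.0664]), 'top': array([ 0.6433, -0.0654]), 'both': array([ 0.6422, -0.066 ])}
pad 3 {'scene': array([0.6542, 0.0167]), 'top': array([0.6554, 0.0176]), 'both': array([0.6546, 0.017 ])}
pad 4 {'scene': array([0.666 , 0.0999]), 'top': array([0.6683, 0.1012]), 'both': array([0.6668, 0.1005])}
strip [ 0.648325   -0.024425   -0.14757919] -8.45566490266642
[ 0.6298 -0.1491]
[ 0.6421 -0.066 ]
[0.6545 0.0171]
[0.6669 0.1002]
```

View pics/crop1.png

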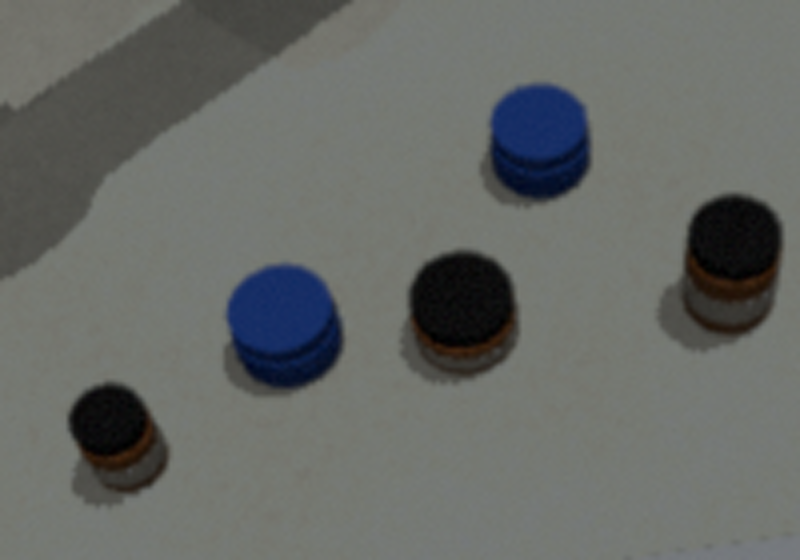

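The crop confirms it. The amber squat jar with the black cap is at crop (463,310), and the two blue ones are look-alikes. I'll start with the squat jar.

```bash
python3 - <<'E'
from h import *
print(go(.450,-.061,.16,171.5))
E
```

```text
(array([-39.88,  40.78,   6.26]), -60.65)
```

Call:
carry_out([
  [[-2.8,2.9,0.4],-5],
  [[-5.7,5.8,0.9],-10],
  [[-8.5,8.7,1.3],-15],
  [[-11.4,11.6,1.8],-20],
  [[-14.2,14.6,2.2],-25],
  [[-17.1,17.5,2.7],-30],
  [[-20,20.4,3.1],-35],
  [[-22.8,23.3,3.6],-40],
  [[-25.6,26.2,4],-45],
  [[-28.5,29.1,4.5],-50],
  [[-31.3,32,5],-55],
  [[-34.2,35,5.4],-60.6],
  [[-37,37.9,5.8],-60.6],
  [[-39,39.9,6.1],-60.6],
  [[-39.9,40.8,6.3],-60.6],
  [[-39.9,40.8,6.3],-60.6],
  [[-39.9,40.8,6.3],-60.6],
], gripper=1)

```text
time_s: 3.75
tcp_pos: [0.4497, -0.0612, 0.1595]
ee_rot: [[-0.149, -0.989, -0.001], [-0.989, 0.149, -0.0], [0.0, 0.001, -1.0]]
wrist_force: [-0.4, -0.1, -0.4]
gripper_width: 1.0
```

```bash
python3 - <<'E'
from h import *
print(r.sense()["ee_rot"].round(3))
for p in [(.450,-.061,.004),(.6298,-.1491,.16),(.6298,-.1491,.0145)]: print(go(*p,171.5))
E
```

```text
[[-0.149 -0.989 -0.001]
 [-0.989  0.149 -0.   ]
 [ 0.     0.001 -1.   ]]
(array([-0.03, -0.03, 15.55]), -0.06)
(array([  6.01, -19.12,  -0.06]), -0.06)
(array([  6.01, -19.12,  14.49]), -0.06)
```

Call:
carry_out([
  [[0,0,3],0],
  [[0,0,6],0],
  [[0,0,9],0],
  [[0,0,11],0],
  [[0,0,13],0],
  [[0,0,14],0],
  [[0,0,15],0],
  [[0,0,15.5],0],
  [[0,0,15.5],0],
  [[0,0,15.5],0],
])

```text
time_s: 4.75
tcp_pos: [0.4501, -0.0612, 0.005]
ee_rot: [[-0.149, -0.989, 0.001], [-0.989, 0.149, 0.0], [-0.0, -0.001, -1.0]]
wrist_force: [0.2, -0.2, 0.2]
gripper_width: 1.001
```

Call:
carry_out([
  [[0,0,0],0],
  [[0,0,0],0],
  [[0,0,0],0],
  [[0,0,0],0],
  [[0,0,0],0],
  [[0,0,0],0],
  [[0,0,0],0],
  [[0,0,0],0],
], gripper=-1)

```text
time_s: 5.55
tcp_pos: [0.4502, -0.0612, 0.0051]
ee_rot: [[-0.149, -0.989, 0.001], [-0.989, 0.149, 0.0], [-0.0, -0.001, -1.0]]
wrist_force: [-1.4, 0.9, 1.6]
gripper_width: 0.625
```

Call:
carry_out([
  [[0,0,-1],0],
  [[0,0,-3],0],
  [[0,0,-6],0],
  [[0,0,-8],0],
  [[0.5,-1.5,-9],0],
  [[1.3,-4,-9],0],
  [[2.2,-7,-9],0],
  [[3.2,-10,-9],0],
  [[4.1,-13,-9],0],
  [[5,-16,-9],0],
  [[5.7,-18,-9],0],
  [[6,-19,-9],0],
  [[6,-19.1,-9],0],
  [[6,-19.1,-9],0],
])

```text
time_s: 6.95
tcp_pos: [0.629, -0.1486, 0.095]
ee_rot: [[-0.149, -0.989, -0.001], [-0.989, 0.149, 0.0], [-0.0, 0.001, -1.0]]
wrist_force: [-1.0, 0.0, -2.0]
gripper_width: 0.631
```

```bash
python3 - <<'E'
from h import *
print(go(.6298,-.1491,.0155,171.5), r.sense()["gripper_width"])
im=r.capture("scene")[60:360,60:460]
cv2.imwrite("pics/s2.png",cv2.cvtColor(cv2.resize(im,None,fx=2,fy=2),cv2.COLOR_RGB2BGR))
E
```

```text
(array([ 0.04, -0.09,  7.95]), -0.07) 0.630696989597832
```

View pics/s2.png

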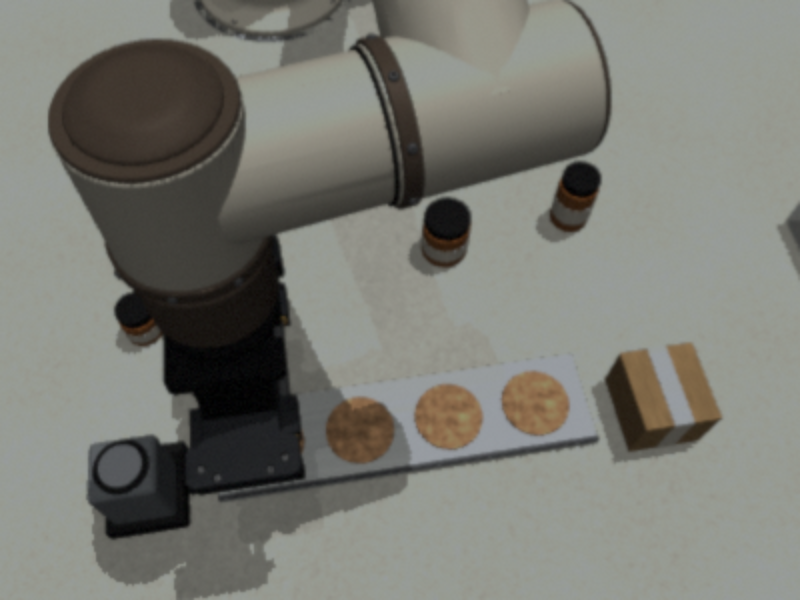

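The gripper is over pad 1 (crop about (245,450)). It clears the reader, so I'll lower the jar.

Call:
carry_out([
  [[0,-0.1,2],0],
  [[0,-0.1,4],0],
  [[0,-0.1,6],0],
  [[0,-0.1,7],0],
  [[0,-0.1,7.5],0],
  [[0,-0.1,7.7],0],
  [[0,-0.1,7.9],0],
  [[0,-0.1,8],0],
  [[0,-0.1,8],0],
  [[0,-0.1,8],0],
])

```text
time_s: 8.0
tcp_pos: [0.6301, -0.1486, 0.0156]
ee_rot: [[-0.149, -0.989, 0.0], [-0.989, 0.149, 0.0], [-0.0, -0.0, -1.0]]
wrist_force: [-0.4, 1.0, -0.9]
gripper_width: 0.631
```

Call:
carry_out([
  [[0,0,0.06],0],
  [[0,0,0.06],0],
])

```text
time_s: 8.2
tcp_pos: [0.6302, -0.1486, 0.0152]
ee_rot: [[-0.149, -0.989, 0.001], [-0.989, 0.149, 0.0], [-0.0, -0.0, -1.0]]
wrist_force: [0.1, 0.1, -0.4]
gripper_width: 0.629
```

Call:
carry_out([
  [[0,0,0],0],
  [[0,0,0],0],
  [[0,0,0],0],
  [[0,0,0],0],
  [[0,0,0],0],
  [[0,0,0],0],
  [[0,0,-1],0],
  [[0,0,-3],0],
  [[0,0,-6],0],
  [[0,0,-10],0],
  [[0,0,-14],0],
  [[0,0,-14],0],
  [[0,0,-14],0],
], gripper=1)

```text
time_s: 9.5
tcp_pos: [0.6307, -0.1486, 0.1574]
ee_rot: [[-0.149, -0.989, 0.004], [-0.989, 0.149, 0.001], [-0.001, -0.004, -1.0]]
wrist_force: [-0.6, 1.6, -0.1]
gripper_width: 1.0
```

```bash
python3 - <<'E'
from h import *
print(go(.4737,-.2422,.155,171.5), r.sense()["wrist_force"])
E
```

```text
(array([11.59, 14.13,  0.16]), -0.05) [-0.5639391   1.60941605 -0.09567047]
```

Call:
carry_out([
  [[2,2.4,0],0],
  [[4.5,5.5,0],0],
  [[7,8.5,0],0],
  [[9.4,11.5,0],0],
  [[11,13.4,0],0],
  [[11.6,14.1,0],0],
  [[11.6,14.1,0],0],
  [[11.6,14.1,3],0],
  [[11.6,14.1,6],0],
  [[11.6,14.1,9],0],
  [[11.6,14.1,12],0],
  [[11.6,14.1,14],0],
  [[11.6,14.1,14.9],0],
  [[11.6,14.1,14.9],0],
  [[11.6,14.1,14.9],0],
])

```text
time_s: 11.0
tcp_pos: [0.4758, -0.2421, 0.0081]
ee_rot: [[-0.148, -0.989, 0.005], [-0.989, 0.148, 0.0], [-0.001, -0.005, -1.0]]
wrist_force: [-0.3, -0.0, -0.3]
gripper_width: 0.998
```

Call:
carry_out([
  [[0,0,0],0],
  [[0,0,0],0],
  [[0,0,0],0],
  [[0,0,0],0],
  [[0,0,0],0],
  [[0,0,0],0],
  [[0,0,0],0],
  [[0,0,0],0],
  [[0,0,0],0],
  [[0,0,0],0],
], gripper=-1)

```text
time_s: 12.0
tcp_pos: [0.4756, -0.2421, 0.0081]
ee_rot: [[-0.148, -0.989, 0.005], [-0.989, 0.148, 0.0], [-0.001, -0.005, -1.0]]
wrist_force: [-0.2, -0.1, 1.1]
gripper_width: 0.425
```

```bash
python3 - <<'E'
from h import *
print(go(.6421,-.066,r.sense()["tcp_pos"][2]+.0105,171.5))
E
```

```text
(array([-19.88, -13.86,  -0.96]), -0.0)
```

Call:
carry_out([
  [[0,0,-1],0],
  [[0,0,-3],0],
  [[0,0,-6],0],
  [[0,0,-9],0],
  [[-1.4,-1,-10],0],
  [[-4,-2.8,-10],0],
  [[-7,-4.9,-10],0],
  [[-10,-7,-10],0],
  [[-13,-9.1,-10],0],
  [[-16,-11.2,-10],0],
  [[-18.5,-12.9,-10],0],
  [[-19.6,-13.7,-10],0],
  [[-19.9,-13.9,-10],0],
  [[-19.9,-13.9,-10],0],
  [[-19.9,-13.9,-10],0],
])

```text
time_s: 13.5
tcp_pos: [0.641, -0.0666, 0.1088]
ee_rot: [[-0.149, -0.989, 0.004], [-0.989, 0.149, 0.0], [-0.001, -0.004, -1.0]]
wrist_force: [-0.0, 0.3, 0.8]
gripper_width: 0.425
```

```bash
python3 - <<'E'
from h import *
print(go(.6421,-.066,.0184,171.5))
E
```

```text
(array([-0.07, -0.06,  9.04]), -0.06)
```

Call:
carry_out([
  [[-0.1,-0.1,2],0],
  [[-0.1,-0.1,4],0],
  [[-0.1,-0.1,6],0],
  [[-0.1,-0.1,7.5],0],
  [[-0.1,-0.1,8.4],0],
  [[-0.1,-0.1,8.8],0],
  [[-0.1,-0.1,9],0],
  [[-0.1,-0.1,9.05],0],
  [[-0.1,-0.1,9.05],0],
  [[-0.1,-0.1,9.05],0],
])

```text
time_s: 14.5
tcp_pos: [0.643, -0.0657, 0.019]
ee_rot: [[-0.149, -0.989, 0.005], [-0.989, 0.149, 0.0], [-0.001, -0.005, -1.0]]
wrist_force: [-0.1, 0.2, -0.4]
gripper_width: 0.424
```

Call:
carry_out([
  [[0,0,0.07],0],
  [[0,0,0.07],0],
])

```text
time_s: 14.7
tcp_pos: [0.6432, -0.0656, 0.0186]
ee_rot: [[-0.149, -0.989, 0.006], [-0.989, 0.149, 0.0], [-0.001, -0.006, -1.0]]
wrist_force: [-0.4, -0.2, 0.3]
gripper_width: 0.427
```

Call:
carry_out([
  [[0,0,0],0],
  [[0,0,0],0],
  [[0,0,0],0],
  [[0,0,0],0],
  [[0,0,0],0],
  [[0,0,0],0],
  [[0,0,0],0],
  [[0,0,-1],0],
  [[0,0,-3],0],
  [[0,0,-6],0],
  [[0,0,-10],0],
  [[0,0,-14],0],
  [[0,0,-14],0],
  [[0,0,-14],0],
], gripper=1)

```text
time_s: 16.1
tcp_pos: [0.6429, -0.0655, 0.1607]
ee_rot: [[-0.149, -0.989, 0.009], [-0.989, 0.149, 0.001], [-0.003, -0.009, -1.0]]
wrist_force: [-0.4, 0.3, -0.8]
gripper_width: 1.0
```

```bash
python3 - <<'E'
from h import *
print(go(.4716,.0776,.013,171.5),go(.4716,.0776,.155,171.5))
E
```

```text
(array([-11.57,  19.2 ,  14.63]), -0.05) (array([-11.6 ,  19.07,   0.43]), -0.05)
```

Call:
carry_out([
  [[-2,3,0],0],
  [[-4.2,7,0],0],
  [[-6.6,11,0],0],
  [[-9,15,0],0],
  [[-11,18,0],0],
  [[-11.6,19.1,0.2],0],
  [[-11.6,19.1,0.4],0],
  [[-11.6,19.1,3],0],
  [[-11.6,19.1,6],0],
  [[-11.6,19.2,9],0],
  [[-11.6,19.2,12],0],
  [[-11.6,19.2,14],0],
  [[-11.6,19.2,14.6],0],
  [[-11.6,19.2,14.6],0],
  [[-11.6,19.2,14.6],0],
])

```text
time_s: 17.6
tcp_pos: [0.4727, 0.0779, 0.0138]
ee_rot: [[-0.149, -0.989, 0.011], [-0.989, 0.149, 0.002], [-0.003, -0.01, -1.0]]
wrist_force: [0.3, 0.0, 0.4]
gripper_width: 1.003
```

Call:
carry_out([
  [[0,0,0],0],
  [[0,0,0],0],
  [[0,0,0],0],
  [[0,0,0],0],
  [[0,0,0],0],
  [[0,0,0],0],
  [[0,0,0],0],
  [[0,0,0],0],
  [[0,0,0],0],
], gripper=-1)

```text
time_s: 18.5
tcp_pos: [0.4726, 0.0779, 0.0139]
ee_rot: [[-0.149, -0.989, 0.011], [-0.989, 0.149, 0.002], [-0.003, -0.01, -1.0]]
wrist_force: [-1.0, 1.3, 3.2]
gripper_width: 0.565
```

```bash
python3 - <<'E'
from h import *
print(go(.6545,.0171,r.sense()["tcp_pos"][2]+.0105,171.5))
E
```

```text
(array([  3.3 , -18.9 ,  -0.87]), -0.07)
```

Call:
carry_out([
  [[0,0,-1],0],
  [[0,0,-3],0],
  [[0,0,-6],0],
  [[0,0,-9],0],
  [[0.3,-1.5,-10],0],
  [[0.8,-4,-10],0],
  [[1.3,-7,-10],0],
  [[1.8,-10,-10],0],
  [[2.3,-13,-10],0],
  [[2.8,-16,-10],0],
  [[3.2,-18,-10],0],
  [[3.3,-18.9,-10],0],
  [[3.3,-18.9,-10],0],
  [[3.3,-18.9,-10],0],
])

```text
time_s: 19.9
tcp_pos: [0.6524, 0.0171, 0.1155]
ee_rot: [[-0.149, -0.989, 0.009], [-0.989, 0.149, 0.002], [-0.003, -0.009, -1.0]]
wrist_force: [-0.5, 0.8, -1.2]
gripper_width: 0.57
```

```bash
python3 - <<'E'
from h import *
print(go(.6545,.0171,.0244,171.5))
E
```

```text
(array([-0.  , -0.13,  9.11]), -0.08)
```

Call:
carry_out([
  [[0,-0.1,2],0],
  [[0,-0.1,4],0],
  [[0,-0.1,6],0],
  [[0,-0.1,7.5],0],
  [[0,-0.1,8.4],0],
  [[0,-0.1,8.8],0],
  [[0,-0.1,9],0],
  [[0,-0.1,9.1],0],
  [[0,-0.1,9.15],0],
  [[0,-0.1,9.15],0],
])

```text
time_s: 20.9
tcp_pos: [0.6546, 0.0172, 0.0246]
ee_rot: [[-0.149, -0.989, 0.01], [-0.989, 0.149, 0.002], [-0.003, -0.01, -1.0]]
wrist_force: [-0.1, 0.4, -0.8]
gripper_width: 0.562
```

Call:
carry_out([
  [[0,0,0.07],0],
  [[0,0,0.07],0],
])

```text
time_s: 21.1
tcp_pos: [0.6547, 0.0172, 0.0241]
ee_rot: [[-0.149, -0.989, 0.011], [-0.989, 0.149, 0.002], [-0.003, -0.01, -1.0]]
wrist_force: [0.4, -0.3, -1.1]
gripper_width: 0.565
```

Call:
carry_out([
  [[0,0,0],0],
  [[0,0,0],0],
  [[0,0,0],0],
  [[0,0,0],0],
  [[0,0,0],0],
  [[0,0,0],0],
  [[0,0,0],0],
  [[0,0,-1],0],
  [[0,0,-3],0],
  [[0,0,-6],0],
  [[0,0,-10],0],
  [[0,0,-14],0],
  [[0,0,-14],0],
  [[0,0,-14],0],
], gripper=1)

```text
time_s: 22.5
tcp_pos: [0.6537, 0.0171, 0.1663]
ee_rot: [[-0.149, -0.989, 0.014], [-0.989, 0.149, 0.003], [-0.005, -0.013, -1.0]]
wrist_force: [-0.7, -0.2, -0.7]
gripper_width: 1.005
```

```bash
python3 - <<'E'
from h import *
for c in ("top","scene"):
    r.capture(c)
    print(c,fit("jar_tall_mid",(.4755,.224),0,*J["tall"],cams=(c,)), [np.argwhere(o["pixels"]).mean(0)[::-1].round() for o in r.cut_out(c,"jar_tall_mid")])
    print([o["centre"].round(4) if hasattr(o["centre"],"round") else o["centre"] for o in r.place_of(c,"jar_tall_mid")])
print(go(.4755,.224,.02,171.5),go(.4755,.224,.155,171.5))
E
```

```text
top {'both': None} []
[[0.6299, -0.1495, 0.0265]]
scene {'scene': array([0.4782, 0.2253]), 'both': array([0.4782, 0.2253])} [array([349., 159.])]
[]
(array([-17.8 ,  20.76,  14.19]), -0.08) (array([-17.84,  20.64,   0.69]), -0.08)
```

Call:
carry_out([
  [[-2,2.3,0],0],
  [[-5,5.8,0],0],
  [[-8,9.3,0],0],
  [[-11,12.8,0],0],
  [[-14,16.2,0],0],
  [[-16.8,19.4,0.2],0],
  [[-17.9,20.5,0.3],0],
  [[-17.9,20.5,0.5],0],
  [[-17.9,20.5,3],0],
  [[-17.9,20.5,6],0],
  [[-17.9,20.6,9],0],
  [[-17.9,20.6,12],0],
  [[-17.9,20.6,13.5],0],
  [[-17.9,20.6,14],0],
  [[-17.9,20.6,14],0],
  [[-17.9,20.6,14],0],
])

```text
time_s: 24.5
tcp_pos: [0.4781, 0.2249, 0.0227]
ee_rot: [[-0.149, -0.989, 0.01], [-0.989, 0.149, 0.002], [-0.004, -0.01, -1.0]]
wrist_force: [0.1, 0.2, 0.0]
gripper_width: 1.002
```

Call:
carry_out([
  [[0,0,0],0],
  [[0,0,0],0],
  [[0,0,0],0],
  [[0,0,0],0],
  [[0,0,0],0],
  [[0,0,0],0],
  [[0,0,0],0],
  [[0,0,0],0],
  [[0,0,0],0],
  [[0,0,0],0],
], gripper=-1)

```text
time_s: 25.5
tcp_pos: [0.4779, 0.2248, 0.0226]
ee_rot: [[-0.149, -0.989, 0.01], [-0.989, 0.149, 0.002], [-0.004, -0.009, -1.0]]
wrist_force: [-1.4, 0.0, 2.0]
gripper_width: 0.475
```

```bash
python3 - <<'E'
from h import *
print(go(.6669,.1002,r.sense()["tcp_pos"][2]+.0105,171.5))
E
```

```text
(array([  9.5 , -20.56,  -0.89]), -0.09)
```

Call:
carry_out([
  [[0,0,-1],0],
  [[0,0,-3],0],
  [[0,0,-6],0],
  [[0,0,-9],0],
  [[1,-1.5,-10],0],
  [[2.8,-4,-10],0],
  [[5,-7,-10],0],
  [[7,-10,-10],0],
  [[8.5,-13,-10],0],
  [[9.3,-16,-10],0],
  [[9.5,-19,-10],0],
  [[9.5,-20.3,-10],0],
  [[9.5,-20.6,-10],0],
  [[9.5,-20.6,-10],0],
  [[9.5,-20.6,-10],0],
])

```text
time_s: 27.0
tcp_pos: [0.6655, 0.1001, 0.1243]
ee_rot: [[-0.149, -0.989, 0.009], [-0.989, 0.149, 0.002], [-0.003, -0.009, -1.0]]
wrist_force: [-0.2, -0.9, -1.3]
gripper_width: 0.471
```

```bash
python3 - <<'E'
from h import *
print(go(.6669,.1002,.0332,171.5))
E
```

```text
(array([ 0.  , -0.06,  9.12]), -0.07)
```

Call:
carry_out([
  [[0,-0.1,2],0],
  [[0,-0.1,4],0],
  [[0,-0.1,6],0],
  [[0,-0.1,7.5],0],
  [[0,-0.1,8.4],0],
  [[0,-0.1,8.8],0],
  [[0,-0.1,9],0],
  [[0,-0.1,9.1],0],
  [[0,-0.1,9.15],0],
  [[0,-0.1,9.2],0],
  [[0,-0.1,9.2],0],
])

```text
time_s: 28.1
tcp_pos: [0.6676, 0.1002, 0.0328]
ee_rot: [[-0.149, -0.989, 0.01], [-0.989, 0.149, 0.002], [-0.004, -0.009, -1.0]]
wrist_force: [0.1, -1.1, -0.7]
gripper_width: 0.472
```

Call:
carry_out([
  [[0,0,0],0],
  [[0,0,0],0],
  [[0,0,0],0],
  [[0,0,0],0],
  [[0,0,0],0],
  [[0,0,0],0],
  [[0,0,0],0],
  [[0,0,-1],0],
  [[0,0,-3],0],
  [[0,0,-6],0],
  [[0,0,-10],0],
  [[0,0,-14],0],
  [[0,0,-14],0],
  [[0,5,-14],0],
  [[0,10,-14],0],
  [[0,15,-14],0],
  [[0,20,-14],0],
  [[0,25,-14],0],
  [[0,25,-14],0],
  [[0,25,-14],0],
], gripper=1)

```text
time_s: 30.1
tcp_pos: [0.4186, 0.1375, 0.1715]
ee_rot: [[-0.147, -0.989, 0.012], [-0.989, 0.147, 0.004], [-0.005, -0.011, -1.0]]
wrist_force: [0.4, 0.1, 0.4]
gripper_width: 1.0
```

```bash
python3 - <<'E'
from h import *
T={"squat":(.6298,-.1491),"slim":(.6421,-.066),"broad":(.6545,.0171),"tall":(.6669,.1002)}
for c in ("scene","top"):
    im=r.capture(c); cv2.imwrite(f"pics/{c}3.png",cv2.cvtColor(im,cv2.COLOR_RGB2BGR))
    print([o["centre"] for o in r.place_of(c,"carton")])
for n,p in T.items(): print(n,p,fit(f"jar_{n}_mid",p,.01,*J[n]))
E
```

```text
[[0.7054, 0.2025, 0.0011]]
[[0.7054, 0.2054, -0.0016]]
squat (0.6298, -0.1491) {'scene': array([ 0.63  , -0.1489]), 'top': array([ 0.6302, -0.1473]), 'both': array([ 0.6301, -0.1484])}
slim (0.6421, -0.066) {'scene': array([ 0.6428, -0.0663]), 'top': array([ 0.6427, -0.0643]), 'both': array([ 0.6427, -0.0656])}
broad (0.6545, 0.0171) {'scene': array([0.6548, 0.0166]), 'top': array([0.6535, 0.0188]), 'both': array([0.6544, 0.0174])}
tall (0.6669, 0.1002) {'scene': array([0.667 , 0.0977]), 'top': array([0.6658, 0.0981]), 'both': array([0.6666, 0.0978])}
```

View pics/scene3.png

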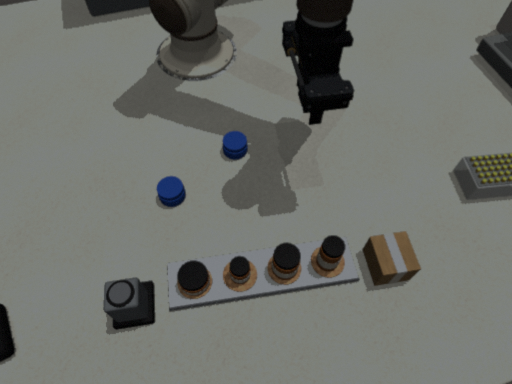

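View pics/top3.png

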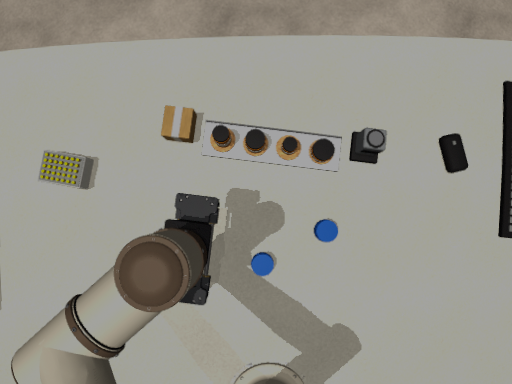

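All four jars stand upright on their pads, at scene pixels (193,278), (240,270), (286,263) and (330,255). Each is within about 3 mm of its pad's centre. The carton hasn't moved and the arm is clear, so I'm handing in.

```bash
python3 -c "
from station import r
print(r.finish_job())"
```

```text
the job is handed in; nothing more can be done
None
```

I set the four amber jars on the cork pads in the order squat, slim, broad, tall. The squat jar is on pad 1 next to the reader, and the tall one is on pad 4 at the carton end. I left the two blue look-alikes alone and handed the job in at about 30 s on the robot's clock; no verdict is reported.

- **Jar positions:** my last measurements from both cameras put every jar within about 3 mm of its pad's centre, against a limit of 12 mm. Squat, slim and broad were under 1 mm; tall was about 2.4 mm off.
- **Upright and released:** the jars look upright in both final pictures, and the gripper is open and well clear of them. I did not measure their tilt or height on the pads.
- **Carton:** both cameras place it within about 2 mm of where it started, which is within their error.
- **Disagreements:** the two cameras differed by up to about 2 mm across the row. The vision network missed the tall jar on the bench several times, so its pick position relied on averaged readings and one later fit.

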